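# Open a leaning bayonet strainer and take out its basket

## Task

Open the strainer for cleaning: turn its cap anticlockwise until the lugs stand in the gaps between the claws, lift it off along the leaning barrel and set it handle-up on the black rubber mat. Then draw the strainer basket out and stand it upright in the steel tray. Set both down gently instead of dropping them, and leave the other things on the bench where they are.

Things in the scene. Friction and masses are not known exactly. Their poses are not given: they have to be found in the camera images.
- housing: The strainer: a grey housing bolted to the bench, foot plate 110 x 130 mm, round barrel leaning 0.5 rad (29 degrees) from vertical. Origin where the barrel's axis meets the bench; z along that axis, outward. Barrel bore 62 mm, its floor 40 mm up the axis; neck 72 mm across ends 128 mm up. Seat flange for the cap, 136 mm across, 120 mm up.
- mouth (a point): On the strainer's axis in the plane of the seat flange; axes as housing. Three claws stand on the seat, 120 degrees apart; each hooks over one lug of the cap, rises 16.5 mm above the seat, leaves 48 mm radius free inside, and is closed at its clockwise end. The cap's bar points along this x axis when the cap is locked.
- cap_handle (a point): Grip point in the bar handle of the bayonet cap (hollow steel cap 91 mm across, 114 mm over its three rim lugs, 103 mm high in all, about 0.35 kg). On the cap's axis, 88 mm from its rim plane. The bar is 64 mm long (cap x), 14 mm thick (cap y), and spans 65 to 103 mm from the rim plane. z: cap axis, pointing to the handle side.
- cap_rim (a point): The cap's underside: point on its axis in its rim plane, axes as cap_handle. Its x lies within 0.2 rad of mouth's x at the start (locked). Turned anticlockwise, seen from above its handle, to 0.75-1.3 rad from mouth's x (best 1.0) it lifts off; stop at about 1.4. It sits on the seat with about 3 mm play and turns against its own friction only.
- basket_grab (a point): Grip point in the flat tab of the strainer basket (ribbed metal cylinder 57 mm across, 72 mm long, 132 mm with its tab, about 0.25 kg), which stands loose in the barrel under the cap. On the basket's axis, 117 mm from its foot. The tab is 12 mm thick (basket x), 40 mm wide (y), and spans 72 to 132 mm from the foot. z: foot to tab.
- basket_foot (a point): Centre of the basket's flat foot, axes as basket_grab. At first it rests on the bore's floor, 80 mm below the seat, with 2.5 mm play all round; 52 mm of the tab then stands out above the seat.
- mat_top (a point): Black rubber mat, 136 x 136 mm, 4 mm thick, fixed flat on the bench: the centre of its top face (4 mm above the bench). It lies to the left or to the right of the strainer.
- tray_in (a point): Shallow open steel tray, 130 x 130 mm outside, walls 4 mm thick and 24 mm high, fixed on the bench: the centre of its inner floor (4 mm above the bench), x and y along its sides. It is on the other side of the strainer from the mat. Behind the right-hand place, 100 mm past its centre, stands a duct about 0.3 m high.
- elbow: A thing to be left alone: black iron 90-degree pipe elbow, 72 x 72 x 43 mm, in front of the strainer on the left; origin under its centre.
- wear_block: A thing to be left alone: off-white plastic block, 78 x 32 x 38 mm, in front of the strainer on the right; origin under its centre.
- grease_tin: A thing to be left alone: round green tin with a pale lid, 96 mm across, 66 mm high, at the left; origin under its centre.
- shackle: A thing to be left alone: steel bow shackle, 103 x 80 x 19 mm, lying at the right; origin under its centre.
- nail_tin: A thing to be left alone: open tin can holding nails, 73 mm across, 124 mm high, at the right; origin under its centre.

How it is judged:
On the way, in this order (a step that is already met when the one before it is completed fails the run):
1. the cap is turned anticlockwise into the gaps while it still sits on its seat (angle between the x axis of cap_handle and the x axis of mouth, either way round above 0.6 rad and distance between cap_rim and mouth below 0.01 m), for 0.1 s.
2. the cap is lifted clear of the housing (distance between cap_rim and mouth above 0.07 m), for 0.1 s.
3. the cap stands on the mat, handle up, and is let go (horizontal distance between cap_rim and mat_top below 0.04 m and height (world z) of cap_rim below 0.012 m and angle between cap_rim's own z axis and vertical below 0.12 rad and contact force between the fingers and cap below 0.1 N), for 0.2 s.
4. the basket is drawn out of the barrel (z of basket_foot in the frame of mouth above 0 m), for 0.1 s.
At the end, for the whole second after the job is handed in: the cap stands flat on the mat, handle up (centre within 40 mm of the mat's, tilt under 0.12 rad, rim under 12 mm above the bench), and the basket upright on the tray's floor (foot within 38 mm of its centre along each side, under 10 mm above the floor, tilt under 0.12 rad), both at rest (horizontal distance between cap_rim and mat_top below 0.04 m and height (world z) of cap_rim below 0.012 m and angle between each of cap_rim, basket_foot's own z axis and vertical below 0.12 rad and x of basket_foot in the frame of tray_in between -0.038 and 0.038 m and y of basket_foot in the frame of tray_in between -0.038 and 0.038 m and z of basket_foot in the frame of tray_in below 0.01 m and linear speed of each of cap, basket below 0.02 m/s); the robot touches nothing.
It fails at once if the cap is dropped (moves faster than 0.5 m/s while not held) (contact force between the fingers and cap below 0.1 N and linear speed of cap above 0.5 m/s).
It fails at once if the basket is dropped (moves faster than 0.5 m/s while not held) (contact force between the fingers and basket below 0.1 N and linear speed of basket above 0.5 m/s).
It fails at once if another thing on the bench is moved by more than 30 mm (distance of any of elbow, wear_block, grease_tin, shackle, nail_tin from where it was at the start of the episode above 0.03 m).
It also fails if it takes over 72 s, if anything falls off the work surface, if the arm or the gripper's body presses on something with over 40 N, if the wrist force passes 120 N, or if a joint passes its speed limit or range.

## Robot

A 6-joint arm with a two-finger parallel gripper is mounted at the origin on a cart in front of the work surface, level with it; the furniture and walls round the work are solid. World frame = base frame: x ahead of the robot, y to its left, z up, the work surface at z = 0. Lengths are in m, angles in rad, forces in N, time in s.
With the tool pointing down it reaches from about 0.35 to 0.775 m from the base axis. Payload 7.3 kg.
Tool frame: the origin (TCP) lies at the very end of the fingers, on their centre line; the grasp point (between the pads) lies 19 mm behind it; z points along the fingers, y is the line along which they close (so a half turn about z gives the same grasp; the last joint's range is limited). The gripper opens to 92 mm and grips with 3 to 60 N. Pads are 19 mm wide; open, the fingers measure 130 mm over their backs; the gripper's body (75 mm by 190 mm) begins 47 mm behind the grasp point.
Start: joints at [-1.382, 0.342, 1.524, -0, 1.275, -0.146], TCP at [0.173, -0.496, 0.202] pointing down, gripper open.
Joint ranges: [-2.53, 2.53], [-0.77, 2.02], [0.04, 2.7], [-1, 4.14], [0.28, 2.66], [-3.11, 3.11]. Speed limits (rad/s): [2.57, 2.57, 3.14, 3.14, 3.14, 3.14].

## Interface

Orientations are given as [roll, pitch, yaw] about the fixed x, y, z axes, in that order (R = Rz(yaw) Ry(pitch) Rx(roll)).
In Python, from cell import robot gives the robot as it stands. The module is installed in compiled form; this text tells all that it offers.
- The arm moves only by the tool arm_command, never from a script. Its argument "moves" is a list of rows, each a list of 3 entries, a list of its own where there are three numbers: the shift along the tool's x, y, z in m, then the turn, a rotation vector about the tool's x, y, z in rad, then the finger opening in m, from 0 to 0.0918. In form: [[[dx, dy, dz], [ax, ay, az], claw], ...]. A call has exactly 5 rows; each row is the pose to reach, as a shift and turn from the pose commanded when the call began, along the tool's axes at that moment; what a row does not reach only later rows make up. A row lasts 1/10 s, in which the tool goes at most 50 mm and 8.59 degrees, less where a joint would pass 70% of its speed; a pose out of reach is approached as far as the arm can. A call with a gripper value outside its range is refused whole. The fingers move at their own pace and stop on an object; "squeeze" is the grip in N (left out, the last holds). Time passes only in rows, so rows that repeat a pose let the fingers close, or fill a call up. It gives the time, the measured TCP pose, the force, the opening and the grip force at its end, in the units of the state.
- robot.observe(): the state, without advancing time (a new reading comes with each control period).
- robot.read_camera(name): name is "scene" or "top"; returns the picture (400x640x3 uint8, red, green, blue); there is no depth.
- robot.camera_model(name): a dict with "fx", "fy", "cx", "cy" (pixels), "R" (3x3) and "t" (3): a world point X has camera coordinates R X + t. Camera axes: x right, y down, z forward; pixel columns grow to the right and rows downward; lengths in m; the calibration is good to about 2 mm. A picture is of the moment at which its call begins. camera_model takes no time and is no camera call.
- robot.hand_in(): hands the job in; it is judged then, once.
The state is a dict: "time": time; "qpos": joint angles; "qvel": joint speeds; "joint_efforts": joint torques, N m; "tool_pos": TCP position; "tool_rot": TCP orientation; "contact_force": force on the tool from outside, world axes, zero at the start; "torque": the same for the moment, N m; "opening": finger opening in m; "grip_force": force on a finger pad.
Only numpy, scipy, OpenCV 4.12 (cv2) and the standard library are available. Lean on these libraries where they do the work, as an engineer would, in place of code of your own. Each camera call takes 0.05 s, during which the arm holds its last target. There are 200 camera calls.

## Working session

There is one attempt and no reset: what is moved stays moved. The work goes in short steps, Python scripts to look and compute and a tool call to move; the robot and the scene stay as the last step left them, time stands still between calls to the robot, and variables do not carry over. Pictures are saved under pics/ and viewed, at most 11 in all, crops included, and the job is handed in when it is done.

Besides the shell and the picture viewer there is one more tool, called by a JSON object that holds its "name" and its "arguments". arm_command: Moves the arm, as the interface text tells. Its arguments: {"type":"object","properties":{"moves":{"type":"array"},"squeeze":{"type":"number"}},"required":["moves"]}

```bash
mkdir -p pics
python3 - <<'E'
from cell import robot
import cv2,numpy as np
for n in("scene","top"):
    im=robot.read_camera(n); cv2.imwrite(f"pics/{n}0.png",im[:,:,::-1]); m=robot.camera_model(n)
    print(n,m['fx'],m['fy'],m['cx'],m['cy'],np.round(m['R'],4).tolist(),np.round(m['t'],4), 'C',-m['R'].T@m['t'])
s=robot.observe();print(s)
E
```

```text
scene 492.9686205557278 492.9686205557278 329.0868861819789 203.84093847019 [[0.914, -0.4055, 0.0138], [-0.2673, -0.6274, -0.7314], [0.3053, 0.6647, -0.6819]] [-0.4451  0.1981  1.6827] C [-0.05397284 -1.17478485  1.2983742 ]
top 411.1522008834152 411.1522008834152 316.0046960628286 198.6917268412361 [[0.0033, -1.0, -0.0019], [-0.9832, -0.0029, -0.1824], [0.1824, 0.0024, -0.9832]] [-0.0205  0.495   1.4969] C [ 0.21373589 -0.02272646  1.5620587 ]
{'time': 0.1, 'qpos': array([-1.38199538e+00,  3.42659556e-01,  1.52490663e+00,  1.00169919e-05,
        1.27541054e+00, -1.45977805e-01]), 'qvel': array([ 0.0010206 , -0.00139033, -0.0028886 ,  0.0004335 ,  0.00181796,
       -0.00129219]), 'joint_efforts': array([ 1.97142275e-03, -4.32003951e+01, -2.44695747e+01,  7.19262077e-02,
        5.26241970e-02, -5.29843032e-05]), 'tool_pos': array([ 0.17245472, -0.49545119,  0.2015163 ]), 'tool_rot': array([-3.14022469e+00, -2.10805035e-04,  3.34775687e-01]), 'contact_force': array([-0.32336165, -0.53604934, -0.09558853]), 'torque': array([ 0.01260962, -0.00638156, -0.02795931]), 'grip_force': 0.0, 'opening': 0.09164708309687436}
```

View pics/scene0.png

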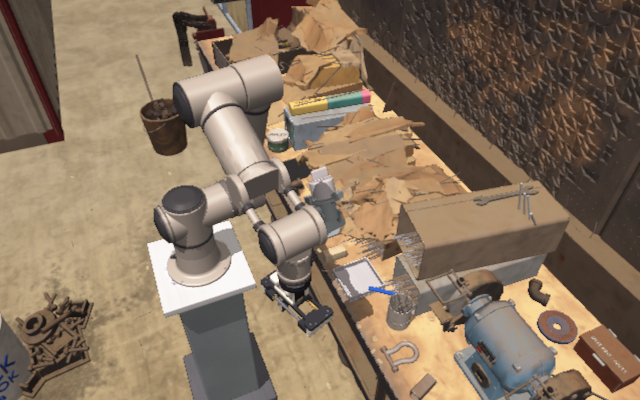

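View pics/top0.png

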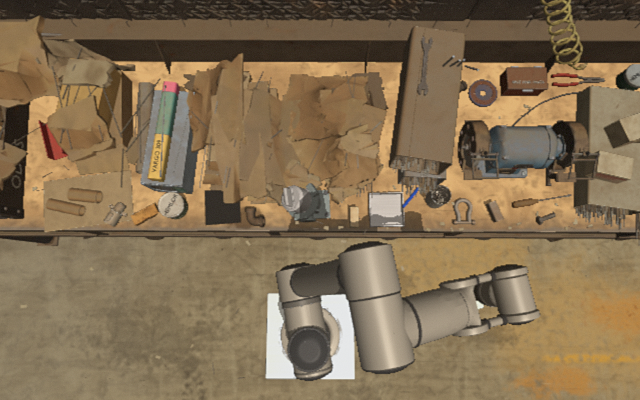

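The top view shows the mat at about (222,207), the strainer near (305,203) and the tray at (386,209). The elbow is at (253,216), the wear block at (353,214) and the nail tin at (437,197). Next I'll enlarge both views.

```bash
cat > h.py <<'E'
import numpy as np,cv2
from cell import robot
M={n:robot.camera_model(n) for n in("scene","top")}
def plane(n,u,v,z):
    m=M[n]; d=m['R'].T@np.array([(u-m['cx'])/m['fx'],(v-m['cy'])/m['fy'],1]); c=-m['R'].T@m['t']
    return c+d*(z-c[2])/d[2]
def proj(n,X):
    m=M[n]; p=m['R']@np.asarray(X)+m['t']; return np.array([m['fx']*p[0]/p[2]+m['cx'],m['fy']*p[1]/p[2]+m['cy']])
def tri(a,b):
    A=[];B=[]
    for n,(u,v) in (("scene",a),("top",b)):
        m=M[n]; P=m['R'];t=m['t']; x=(u-m['cx'])/m['fx'];y=(v-m['cy'])/m['fy']
        A+=[P[0]-x*P[2],P[1]-y*P[2]];B+=[x*t[2]-t[0],y*t[2]-t[1]]
    return np.linalg.lstsq(np.array(A),np.array(B),rcond=None)[0]
def crop(im,x0,y0,w,h,s,f):
    c=cv2.resize(im[y0:y0+h,x0:x0+w,::-1],None,fx=s,fy=s,interpolation=cv2.INTER_CUBIC); cv2.imwrite(f,c); return c
E
python3 - <<'E'
import cv2,numpy as np
from h import *
t=cv2.imread("pics/top0.png")[:,:,::-1]; s=cv2.imread("pics/scene0.png")[:,:,::-1]
a=crop(t,200,175,200,60,4,"pics/a.png"); b=crop(s,270,150,130,90,6,"pics/b.png")
b=b[:, :800]; out=np.zeros((240+360,800,3),np.uint8); out[:240]=a; b=cv2.resize(b,(520,360)); out[240:,:520]=b
cv2.imwrite("pics/c1.png",out)
for u,v in((222,207),(386,208.5),(308,203)): print(plane("top",u,v,0.004))
E
```

```text
[0.46921507 0.34215505 0.004     ]
[ 0.46527285 -0.28747122  0.004     ]
[0.48579678 0.01188826 0.004     ]
```

View pics/c1.png

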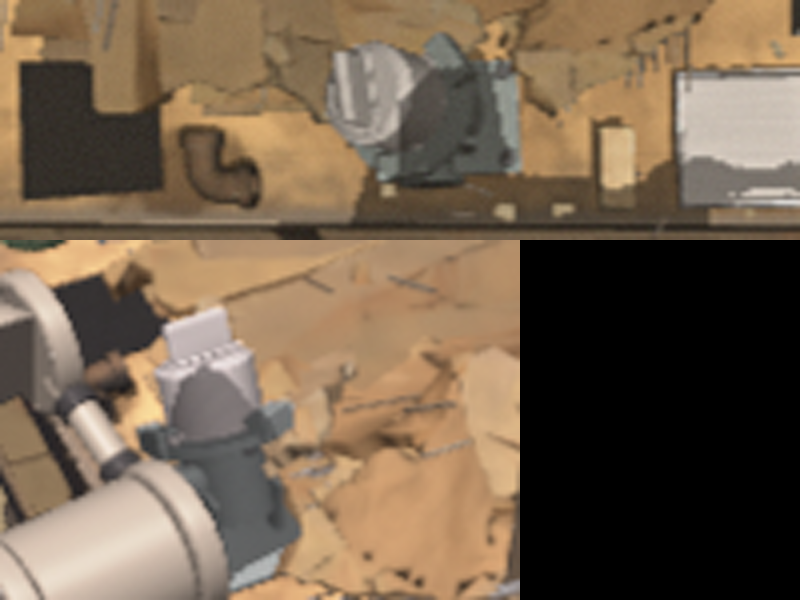

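The top crop shows the cap leaning left, with its bar top near px (288,195) running along world x. The mat spans x 205–240 and y 190–224, and the tray starts at x≈369. I'll zoom once more on the cap.

Run:
```python
import cv2,numpy as np
from h import *
t=cv2.imread("pics/top0.png")[:,:,::-1]; s=cv2.imread("pics/scene0.png")[:,:,::-1]
a=crop(t,276,178,54,48,8,"pics/a.png"); b=crop(s,300,160,46,75,8,"pics/b.png")
out=np.zeros((600,800,3),np.uint8); out[:a.shape[0],:a.shape[1]]=a; out[:,432:432+368]=b
for k in range(0,800,80): cv2.line(out,(k,0),(k,8),(0,0,255),1)
cv2.imwrite("pics/c2.png",out)
```

```text
(no output)
```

View pics/c2.png

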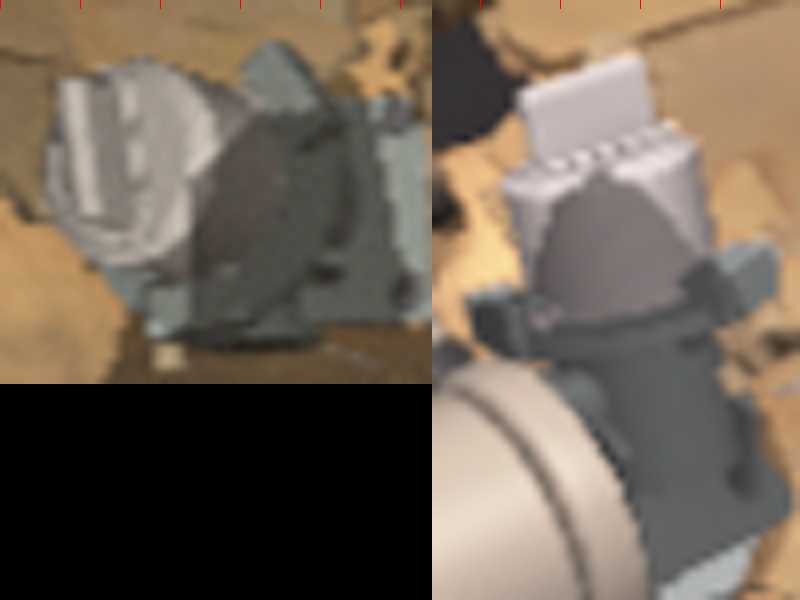

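Corner features from this zoom: the bar's top edge runs (284.6,188) to (287.9,204.6) in the top view and about (311.3,171.2) to (325.9,167) in the scene view. The claws are at about (310.4,186.5) and (297.5,214.5) in the top view, and (340.4,192.9) and (308,198.2) in the scene view. I'll fit the axis to these points.

```bash
cat > fit.py <<'E'
from h import *
from scipy.optimize import least_squares
def axes(phi):
    a=np.array([np.sin(.5)*np.cos(phi),np.sin(.5)*np.sin(phi),np.cos(.5)])
    e1=np.array([-np.sin(phi),np.cos(phi),0]); e1=-e1  # horizontal
    e2=np.cross(a,e1); return a,e1,e2
obs=[('bar',1,'top',(284.6,188)),('bar',-1,'top',(287.9,204.6)),('bar',1,'scene',(325.9,167.2)),('bar',-1,'scene',(311.2,171.4)),
('cl',0,'top',(310.4,186.5)),('cl',1,'top',(297.5,214.5)),('cl',0,'scene',(340.4,192.9)),('cl',1,'scene',(308,198.2))]
def pt(p,k,i):
    O=np.array([p[0],p[1],0]); a,e1,e2=axes(p[2])
    if k=='bar':
        t=p[3]; return O+a*.223+i*.030*(np.cos(t)*e1+np.sin(t)*e2)
    t=p[4]+i*p[6]*2*np.pi/3; return O+a*.1365+p[5]*(np.cos(t)*e1+np.sin(t)*e2)
def res(p): return np.concatenate([proj(n,pt(p,k,i))-np.array(uv) for k,i,n,uv in obs]+[[(p[5]-.059)*500]])
best=None
for phi in(1.2,1.57,1.9):
  for th in (-1,-.5,0,.5,1):
   for sg in(1,-1):
    f=lambda q:res(np.append(q,sg))
    r=least_squares(f,[.47,.03,phi,0,th,.059],loss='soft_l1')
    if best is None or r.cost<best[0].cost: best=(r,sg)
r,sg=best
if __name__=="__main__":
    print(r.cost,sg,r.x.round(3)); print(r.fun.round(1))
    p=r.x;a,e1,e2=axes(p[2]);O=np.array([p[0],p[1],0]);print('a',a,'handle',O+a*.208,'bar dir',np.cos(p[3])*e1+np.sin(p[3])*e2)
    print(tri((318.5,169.25),(286.25,196.25)))
    for n,u in(('mat c',(223,207.2)),('tray tl',(369,192.3)),('tray bl',(370,226.5)),): print(n,plane('top',*u,.004))
    # tray by brightness
    im=cv2.imread("pics/top0.png"); g=im.min(2)[185:232,360:415]; 
    m=((im.max(2)<60)[180:232,195:250]).astype(np.uint8)
    ys,xs=np.nonzero(m); print('dark',xs.min()+195,xs.max()+195,ys.min()+180,ys.max()+180)
    hsv=cv2.cvtColor(im,cv2.COLOR_BGR2HSV)[183:235,355:418]
    m=((hsv[...,1]<45)&(hsv[...,2]>80)).astype(np.uint8); c=max(cv2.findContours(m,0,2)[0],key=cv2.contourArea); print(cv2.minAreaRect(c),'off 355,183')
E
python3 fit.py
```

```text
8.415329174693948 -1 [ 0.494 -0.024  1.725  0.039 -1.121  0.061]
[ 0.1 -0.9 -0.2 -0.5 -0.8 -1.1 -0.2  0.4  1.   0.7  3.1  0.3 -2.5 -1.9
  1.3 -0.9  0.9]
a [-0.0736656   0.47373223  0.87758256] handle [0.47875568 0.07448802 0.18253717] bar dir [ 0.98215482  0.18715374 -0.01858485]
[0.4771586  0.08110537 0.19425113]
mat c [0.4684483  0.33827729 0.004     ]
tray tl [ 0.5284708  -0.22355679  0.004     ]
tray bl [ 0.3957241  -0.22468035  0.004     ]
dark 198 239 191 231
((31.5, 26.0), (34.0, 35.0), 90.0) off 355,183
```

```bash
cat > pl.py <<'E'
from h import *
from scipy.spatial.transform import Rotation as Ro
O=np.array([.494,-.024,0]);PH=1.725
a=np.array([np.sin(.5)*np.cos(PH),np.sin(.5)*np.sin(PH),np.cos(.5)])
e1=np.array([np.sin(PH),-np.cos(PH),0]);e2=np.cross(a,e1)
def axpose(s,t,off=(0,0)):  # TCP s along axis, tool x at angle t from e1 about a
    x=np.cos(t)*e1+np.sin(t)*e2; z=-a; y=np.cross(z,x)
    return O+a*s+off[0]*e1+off[1]*e2,Ro.from_matrix(np.c_[x,y,z])
def down(p,yaw): return np.array(p),Ro.from_euler('xyz',[np.pi,0,yaw])
def cur(): s=robot.observe(); return s['tool_pos'],Ro.from_euler('xyz',s['tool_rot'])
def rel(P,T):
    d=P[1].inv().apply(T[0]-P[0]); w=(P[1].inv()*T[1]).as_rotvec()
    print('shift',d.round(4).tolist(),'rot',w.round(3).tolist()); return T
def st():
    s=robot.observe(); print({k:np.round(s[k],3).tolist() for k in('time','qpos','tool_pos','tool_rot','contact_force','torque','opening','grip_force')})
E
python3 -c "
from pl import *
P=cur();P=rel(P,down([.30,-.25,.38],.3));P=rel(P,axpose(.32,.04));P=rel(P,axpose(.191,.04))"
```

```text
shift [0.2011, -0.1902, -0.1782] rot [-0.001, -0.0, 0.035]
shift [0.2744, -0.3104, 0.0992] rot [-0.498, -0.046, 0.104]
shift [-0.0, 0.0, 0.129] rot [0.0, 0.0, 0.0]
```

{"name": "arm_command", "arguments": {"moves": [[[0.03, -0.02, -0.05], [0, 0, 0], 0.06], [[0.06, -0.05, -0.09], [0, 0, 0.01], 0.06], [[0.1, -0.09, -0.12], [0, 0, 0.02], 0.06], [[0.15, -0.14, -0.15], [0, 0, 0.03], 0.06], [[0.2, -0.19, -0.178], [0, 0, 0.035], 0.06]], "squeeze": 40}}

```text
time: 0.6
tool_pos: [0.2651, -0.3198, 0.347]
tool_rot: [3.141, -0.0, 0.299]
contact_force: [1.1, 0.1, 0.5]
opening: 0.0609
grip_force: 0.0
```

{"name": "arm_command", "arguments": {"moves": [[[0, 0, 0], [0, 0, 0], 0.06], [[0, 0, 0], [0, 0, 0], 0.06], [[0, 0, 0], [0, 0, 0], 0.06], [[0, 0, 0], [0, 0, 0], 0.06], [[0, 0, 0], [0, 0, 0], 0.06]]}}

```text
time: 1.1
tool_pos: [0.2642, -0.322, 0.3453]
tool_rot: [-3.14, 0.0, 0.298]
contact_force: [0.3, 0.1, -0.2]
opening: 0.06
grip_force: 0.0
```

```bash
python3 -c "
from pl import *
st();P=cur();P=rel(P,axpose(.32,.04))"
```

```text
{'time': 1.1, 'qpos': [-1.068, 0.059, 1.496, -0.0, 1.589, 0.205], 'tool_pos': [0.264, -0.322, 0.345], 'tool_rot': [-3.14, 0.0, 0.298], 'contact_force': [0.319, 0.15, -0.158], 'torque': [-0.007, 0.003, -0.013], 'opening': 0.06, 'grip_force': 0.0}
shift [0.3292, -0.369, 0.065] rot [-0.5, -0.045, 0.102]
```

{"name": "arm_command", "arguments": {"moves": [[[0.33, -0.37, 0.03], [-0.5, -0.045, 0.1], 0.06], [[0.33, -0.37, 0.03], [-0.5, -0.045, 0.1], 0.06], [[0.33, -0.37, 0.03], [-0.5, -0.045, 0.1], 0.06], [[0.33, -0.37, 0.03], [-0.5, -0.045, 0.1], 0.06], [[0.33, -0.37, 0.03], [-0.5, -0.045, 0.1], 0.06]]}}

```text
time: 1.6
tool_pos: [0.3443, -0.1455, 0.3319]
tool_rot: [2.647, 0.022, 0.191]
contact_force: [1.3, -1.0, -0.6]
opening: 0.0598
grip_force: 0.0
```

```bash
python3 -c "
from pl import *
st();P=cur();P=rel(P,axpose(.32,.04))"
```

```text
{'time': 1.6, 'qpos': [-0.193, -0.119, 1.811, -0.482, 1.302, 1.276], 'tool_pos': [0.344, -0.145, 0.332], 'tool_rot': [2.647, 0.022, 0.191], 'contact_force': [1.259, -0.966, -0.593], 'torque': [0.253, 0.022, 0.01], 'opening': 0.06, 'grip_force': 0.0}
shift [0.1768, -0.2373, -0.0742] rot [-0.005, 0.001, 0.003]
```

{"name": "arm_command", "arguments": {"moves": [[[0.177, -0.237, -0.074], [-0.003, 0, 0], 0.06], [[0.177, -0.237, -0.074], [-0.003, 0, 0], 0.06], [[0.177, -0.237, -0.074], [-0.003, 0, 0], 0.06], [[0.177, -0.237, -0.074], [-0.003, 0, 0], 0.06], [[0.177, -0.237, -0.074], [-0.003, 0, 0], 0.06]]}}

```text
time: 2.1
tool_pos: [0.4483, 0.0796, 0.2897]
tool_rot: [2.648, 0.024, 0.193]
contact_force: [1.1, -1.1, 0.9]
opening: 0.06
grip_force: 0.0
```

```bash
python3 -c "
from pl import *
st();P=cur();P=rel(P,axpose(.30,.04))"
```

```text
{'time': 2.1, 'qpos': [0.358, 0.239, 1.539, -0.484, 1.487, 1.802], 'tool_pos': [0.448, 0.08, 0.29], 'tool_rot': [2.648, 0.024, 0.193], 'contact_force': [1.051, -1.063, 0.909], 'torque': [0.231, 0.015, -0.002], 'opening': 0.06, 'grip_force': 0.0}
shift [0.0312, -0.0415, 0.0068] rot [-0.006, 0.003, 0.005]
```

Move onto the axis, then look from both cameras.

{"name": "arm_command", "arguments": {"moves": [[[0.031, -0.041, 0.007], [-0.006, 0.003, 0.005], 0.06], [[0.031, -0.041, 0.007], [-0.006, 0.003, 0.005], 0.06], [[0.031, -0.041, 0.007], [-0.006, 0.003, 0.005], 0.06], [[0.031, -0.041, 0.007], [-0.006, 0.003, 0.005], 0.06], [[0.031, -0.041, 0.007], [-0.006, 0.003, 0.005], 0.06]]}}

```text
time: 2.6
tool_pos: [0.4711, 0.1147, 0.2656]
tool_rot: [2.642, 0.016, 0.188]
contact_force: [-0.2, -0.6, 0.7]
opening: 0.0597
grip_force: 0.0
```

Run:
```python
from pl import *
st();P=cur();rel(P,axpose(.191,.04))
t=robot.read_camera("top"); s=robot.read_camera("scene")
a_=crop(t,255,170,100,60,4,"pics/a.png"); b=crop(s,285,120,100,120,5,"pics/b.png")
out=np.zeros((600,800,3),np.uint8); out[:,:500]=b; out[:180,500:800]=cv2.resize(a_,(300,180))
for n,P2 in(("scene",P),):
    for q in (P[0],P[0]-0): print(proj(n,q))
cv2.imwrite("pics/c3.png",out)
```

```text
{'time': 2.6, 'qpos': [0.41, 0.324, 1.489, -0.485, 1.475, 1.872], 'tool_pos': [0.471, 0.115, 0.266], 'tool_rot': [2.642, 0.016, 0.188], 'contact_force': [-0.236, -0.589, 0.701], 'torque': [0.307, 0.103, 0.042], 'opening': 0.06, 'grip_force': 0.0}
shift [0.0013, -0.0039, 0.1094] rot [-0.0, -0.002, -0.002]
[312.6597765  148.28459209]
[312.6597765  148.28459209]
```

View pics/c3.png

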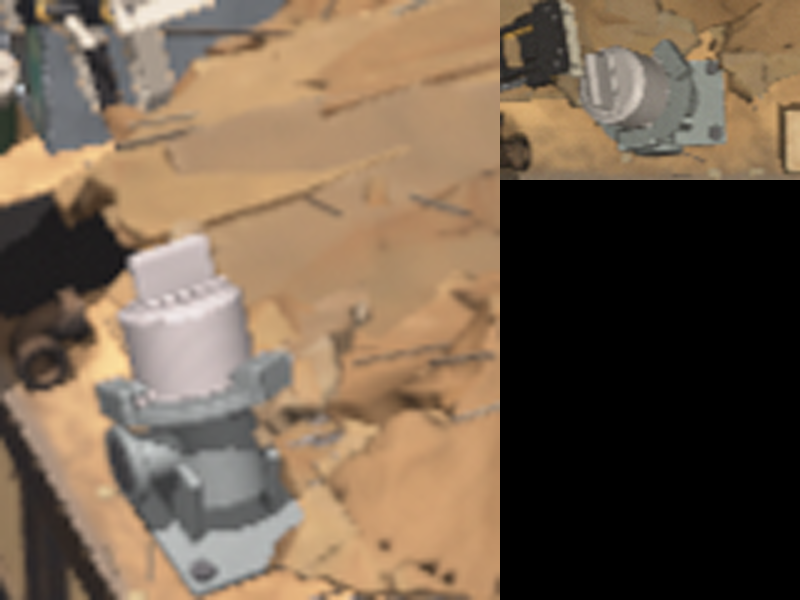

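The view matches the fit: the bar top in the scene view runs (311,171.6) to (326.6,167.4), and the fingers hover on the axis. Descend and grip.

{"name": "arm_command", "arguments": {"moves": [[[0.001, -0.004, 0.025], [0, 0, 0], 0.06], [[0.001, -0.004, 0.05], [0, 0, 0], 0.06], [[0.001, -0.004, 0.07], [0, 0, 0], 0.06], [[0.001, -0.004, 0.09], [0, 0, 0], 0.06], [[0.001, -0.004, 0.1], [0, 0, 0], 0.06]]}}

```text
time: 3.2
tool_pos: [0.4783, 0.0709, 0.1741]
tool_rot: [2.642, 0.019, 0.189]
contact_force: [-0.2, -0.4, -0.4]
opening: 0.0601
grip_force: 0.0
```

{"name": "arm_command", "arguments": {"moves": [[[0, 0, 0.008], [0, 0, 0], 0.06], [[0, 0, 0.008], [0, 0, 0], 0.05], [[0, 0, 0.008], [0, 0, 0], 0.03], [[0, 0, 0.008], [0, 0, 0], 0.02], [[0, 0, 0.008], [0, 0, 0], 0.015]], "squeeze": 10}}

```text
time: 3.7
tool_pos: [0.4798, 0.0687, 0.1681]
tool_rot: [2.642, 0.017, 0.19]
contact_force: [-0.5, 0.2, 0.6]
opening: 0.0325
grip_force: 0.0
```

```bash
python3 -c "
from pl import *
st();P=cur();P=rel(P,axpose(.191,.04))"
```

```text
{'time': 3.7, 'qpos': [0.32, 0.389, 1.68, -0.53, 1.211, 1.921], 'tool_pos': [0.48, 0.069, 0.168], 'tool_rot': [2.642, 0.017, 0.19], 'contact_force': [-0.497, 0.166, 0.627], 'torque': [0.343, 0.087, -0.001], 'opening': 0.032, 'grip_force': 0.0}
shift [-0.0003, 0.0017, 0.0015] rot [-0.0, -0.003, -0.0]
```

{"name": "arm_command", "arguments": {"moves": [[[0, 0.001, 0.001], [0, 0, 0], 0.015], [[0, 0.001, 0.001], [0, 0, 0], 0.012], [[0, 0.001, 0.001], [0, 0, 0], 0.01], [[0, 0.001, 0.001], [0, 0, 0], 0.01], [[0, 0.001, 0.001], [0, 0, 0], 0.01]], "squeeze": 10}}

```text
time: 4.2
tool_pos: [0.4797, 0.0677, 0.167]
tool_rot: [2.643, 0.018, 0.19]
contact_force: [-1.8, 5.9, -0.2]
opening: 0.0143
grip_force: 10.0
```

```bash
python3 -c "
from pl import *
st()"
```

```text
{'time': 4.2, 'qpos': [0.317, 0.39, 1.682, -0.529, 1.208, 1.92], 'tool_pos': [0.48, 0.068, 0.167], 'tool_rot': [2.643, 0.018, 0.19], 'contact_force': [-1.842, 5.929, -0.206], 'torque': [1.218, 0.29, -0.122], 'opening': 0.014, 'grip_force': 10.029}
```

{"name": "arm_command", "arguments": {"moves": [[[0, -0.001, 0], [0, 0, 0], 0.01], [[0, -0.001, 0], [0, 0, 0], 0.01], [[0, -0.001, 0], [0, 0, -0.08], 0.01], [[0, -0.001, 0], [0, 0, -0.18], 0.01], [[0, -0.001, 0], [0, 0, -0.28], 0.01]], "squeeze": 45}}

```text
time: 4.7
tool_pos: [0.4792, 0.0674, 0.1663]
tool_rot: [2.663, 0.154, 0.441]
contact_force: [-0.1, 1.0, -3.9]
opening: 0.0131
grip_force: 45.0
```

```bash
python3 -c "
from pl import *
st();P=cur();rel(P,axpose(.190,1.04))"
```

```text
{'time': 4.7, 'qpos': [0.318, 0.391, 1.683, -0.531, 1.208, 1.638], 'tool_pos': [0.479, 0.067, 0.166], 'tool_rot': [2.663, 0.154, 0.441], 'contact_force': [-0.089, 1.004, -3.918], 'torque': [0.57, 0.04, -0.006], 'opening': 0.013, 'grip_force': 44.958}
shift [0.0001, 0.0016, 0.0004] rot [0.0, 0.0, -0.715]
```

{"name": "arm_command", "arguments": {"moves": [[[0, 0, 0], [0, 0, -0.09], 0.01], [[0, 0, 0], [0, 0, -0.18], 0.01], [[0, 0, 0], [0, 0, -0.27], 0.01], [[0, 0, 0], [0, 0, -0.36], 0.01], [[0, 0, 0], [0, 0, -0.45], 0.01]]}}

```text
time: 5.2
tool_pos: [0.4795, 0.0676, 0.1663]
tool_rot: [2.769, 0.341, 0.863]
contact_force: [1.2, 1.2, -2.9]
opening: 0.0134
grip_force: 45.0
```

{"name": "arm_command", "arguments": {"moves": [[[0, 0, 0], [0, 0, -0.08], 0.01], [[0, 0, 0], [0, 0, -0.16], 0.01], [[0, 0, 0], [0, 0, -0.24], 0.01], [[0, 0, 0], [0, 0, -0.24], 0.01], [[0, 0, 0], [0, 0, -0.24], 0.01]]}}

```text
time: 5.7
tool_pos: [0.4796, 0.0678, 0.1666]
tool_rot: [2.857, 0.417, 1.102]
contact_force: [1.2, 1.9, -1.5]
opening: 0.0134
grip_force: 45.1
```

```bash
python3 -c "
from pl import *
st();P=cur();rel(P,axpose(.190,1.04))"
```

```text
{'time': 5.7, 'qpos': [0.318, 0.391, 1.682, -0.53, 1.208, 0.954], 'tool_pos': [0.48, 0.068, 0.167], 'tool_rot': [2.857, 0.417, 1.102], 'contact_force': [1.182, 1.926, -1.462], 'torque': [0.946, 0.009, 0.039], 'opening': 0.013, 'grip_force': 45.055}
shift [-0.0013, 0.001, 0.0007] rot [0.001, -0.001, -0.032]
```

{"name": "arm_command", "arguments": {"moves": [[[0, 0, -0.004], [0, 0, 0], 0.01], [[0, 0, -0.008], [0, 0, 0], 0.01], [[0, 0, -0.012], [0, 0, 0], 0.01], [[0, 0, -0.016], [0, 0, 0], 0.01], [[0, 0, -0.02], [0, 0, 0], 0.01]]}}

```text
time: 6.2
tool_pos: [0.478, 0.0775, 0.1846]
tool_rot: [2.858, 0.417, 1.104]
contact_force: [-0.1, -0.4, -3.9]
opening: 0.0132
grip_force: 45.0
```

```bash
python3 -c "
from pl import *
st();P=cur();rel(P,axpose(.320,1.0))"
```

```text
{'time': 6.2, 'qpos': [0.338, 0.375, 1.65, -0.519, 1.257, 0.942], 'tool_pos': [0.478, 0.078, 0.185], 'tool_rot': [2.858, 0.417, 1.104], 'contact_force': [-0.12, -0.436, -3.884], 'torque': [0.692, 0.078, -0.001], 'opening': 0.013, 'grip_force': 44.954}
shift [-0.0012, 0.0012, -0.1087] rot [0.001, -0.001, 0.01]
```

{"name": "arm_command", "arguments": {"moves": [[[0, 0, -0.02], [0, 0, 0], 0.01], [[0, 0, -0.045], [0, 0, 0], 0.01], [[0, 0, -0.07], [0, 0, 0], 0.01], [[0, 0, -0.095], [0, 0, 0], 0.01], [[0, 0, -0.115], [0, 0, 0], 0.01]]}}

```text
time: 6.7
tool_pos: [0.4694, 0.1326, 0.2867]
tool_rot: [2.857, 0.416, 1.104]
contact_force: [0.3, -0.4, -4.9]
opening: 0.0132
grip_force: 45.0
```

Run:
```python
from pl import *
st();P=cur()
t=robot.read_camera("top"); s=robot.read_camera("scene")
b=crop(s,255,110,90,100,6,"pics/b.png"); a_=crop(t,195,180,60,55,4,"pics/a.png")
out=np.zeros((600,800,3),np.uint8); out[:,:540]=b; out[:220,540:780]=a_
a2=crop(cv2.imread("pics/top0.png")[:,:,::-1],195,180,60,55,4,"pics/a.png"); out[240:460,540:780]=a2
cv2.imwrite("pics/c4.png",out)
for dx,dy in((-1,-1),(-1,1),(1,1),(1,-1)):
  X=[.4684+.068*dx,.3383+.068*dy,.004]; print(dx,dy,proj('top',X).round(1),proj('scene',X).round(1))
```

```text
{'time': 6.7, 'qpos': [0.442, 0.326, 1.428, -0.478, 1.542, 0.9], 'tool_pos': [0.469, 0.133, 0.287], 'tool_rot': [2.857, 0.416, 1.104], 'contact_force': [0.305, -0.378, -4.851], 'torque': [0.731, 0.018, 0.0], 'opening': 0.013, 'grip_force': 44.952}
-1 -1 [240.  224.9] [282.2 183.6]
-1 1 [204.4 224.8] [271.1 164.2]
1 1 [206.2 189.8] [301.2 156.5]
1 -1 [241.3 189.9] [313.4 175.1]
```

View pics/c4.png

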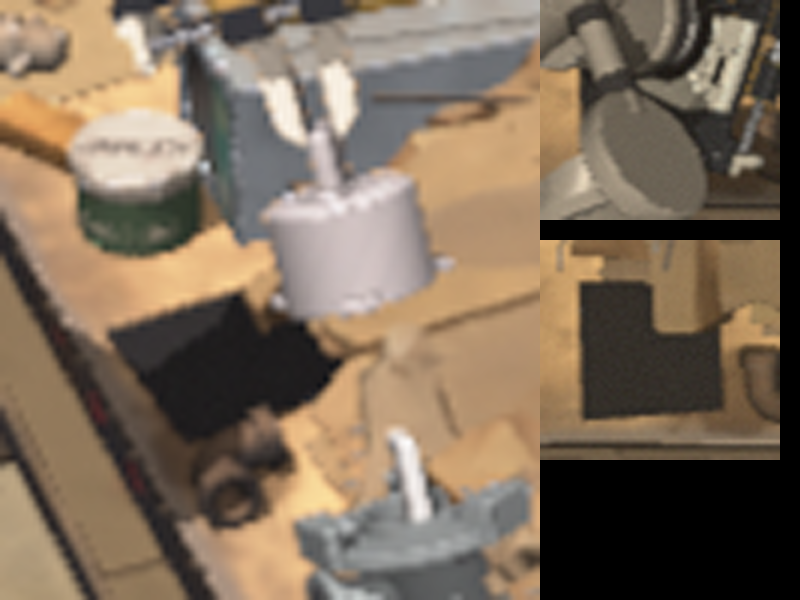

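Cap hanging in the gripper with the strainer open; the basket tab shows at scene px (320–325,182–195). The mat's far corner is overlapped by card, with the notch corner at scene px (300,165) and top px (223.2,203). I'll check how high that card is.

Run:
```python
from pl import *
for sx in((300,165),(299,164),(301,165)): print(tri(sx,(223.2,203)).round(3))
print(plane('scene',300,165,.004).round(3),plane('top',223.2,203,.004).round(3))
print(plane('scene',273.3,165,.004).round(3),plane('top',205.3,190.5,.004).round(3),plane('scene',295,159,.004),plane('scene',311.7,170.8,.004),plane('scene',304.5,163.5,.004))
P=cur()
# cap center at TCP - needs rim .071 below TCP -> TCP z = .004+.071
yaw=cur()[1].as_matrix()[:,0]; print('x axis',yaw)
```

```text
[0.491 0.331 0.024]
[0.488 0.33  0.032]
[0.493 0.331 0.023]
[0.51  0.354 0.004] [0.485 0.338 0.004]
[0.407 0.397 0.004] [0.534 0.41  0.004] [0.50554221 0.40011671 0.004     ] [0.54069145 0.29897622 0.004     ] [0.53132212 0.35575531 0.004     ]
x axis [ 0.41196081  0.81798662 -0.40147999]
```

Run:
```python
from pl import *
print(plane('top',222.75,206.25,.004))
P=cur();P=rel(P,down([.45,.35,.23],1.1));
```

```text
[0.47214358 0.33940327 0.004     ]
shift [0.1921, -0.1049, -0.0533] rot [0.284, 0.41, 0.063]
```

{"name": "arm_command", "arguments": {"moves": [[[0.04, -0.021, -0.011], [0.057, 0.082, 0.013], 0.01], [[0.08, -0.042, -0.021], [0.114, 0.164, 0.025], 0.01], [[0.115, -0.063, -0.032], [0.17, 0.246, 0.038], 0.01], [[0.153, -0.084, -0.043], [0.227, 0.328, 0.05], 0.01], [[0.192, -0.105, -0.053], [0.284, 0.41, 0.063], 0.01]]}}

```text
time: 7.3
tool_pos: [0.4489, 0.3491, 0.226]
tool_rot: [-3.136, 0.002, 1.098]
contact_force: [-0.2, -0.5, -3.6]
opening: 0.0133
grip_force: 45.0
```

Run:
```python
from pl import *
st()
P=cur();P=rel(P,down([.45,.35,.12],1.1));
```

```text
{'time': 7.3, 'qpos': [0.524, 0.409, 1.355, 0.003, 1.382, 0.997], 'tool_pos': [0.449, 0.349, 0.226], 'tool_rot': [-3.136, 0.002, 1.098], 'contact_force': [-0.189, -0.505, -3.592], 'torque': [0.003, -0.071, -0.017], 'opening': 0.013, 'grip_force': 44.979}
shift [0.0015, 0.0012, 0.106] rot [-0.005, 0.002, -0.003]
```

{"name": "arm_command", "arguments": {"moves": [[[0.001, 0.001, 0.025], [-0.005, 0.002, 0], 0.01], [[0.001, 0.001, 0.05], [-0.005, 0.002, 0], 0.01], [[0.001, 0.001, 0.075], [-0.005, 0.002, 0], 0.01], [[0.001, 0.001, 0.095], [-0.005, 0.002, 0], 0.01], [[0.001, 0.001, 0.11], [-0.005, 0.002, 0], 0.01]]}}

```text
time: 7.8
tool_pos: [0.4487, 0.3469, 0.1141]
tool_rot: [3.141, 0.006, 1.099]
contact_force: [-0.5, -0.2, -3.6]
opening: 0.0136
grip_force: 44.9
```

{"name": "arm_command", "arguments": {"moves": [[[0, 0, 0.004], [0, 0, 0], 0.01], [[0, 0, 0.008], [0, 0, 0], 0.01], [[0, 0, 0.012], [0, 0, 0], 0.01], [[0, 0, 0.016], [0, 0, 0], 0.01], [[0, 0, 0.02], [0, 0, 0], 0.01]]}}

```text
time: 8.3
tool_pos: [0.4502, 0.3486, 0.0973]
tool_rot: [3.139, 0.001, 1.099]
contact_force: [0.1, 0.3, -3.3]
opening: 0.013
grip_force: 44.9
```

Run:
```python
from pl import *
st()
s=robot.read_camera("scene")
crop(s,255,110,90,100,6,"pics/c5.png")
```

```text
{'time': 8.3, 'qpos': [0.526, 0.522, 1.545, -0.003, 1.074, 0.999], 'tool_pos': [0.45, 0.349, 0.097], 'tool_rot': [3.139, 0.001, 1.099], 'contact_force': [0.067, 0.285, -3.335], 'torque': [-0.004, -0.03, 0.02], 'opening': 0.013, 'grip_force': 44.929}
```

View pics/c5.png

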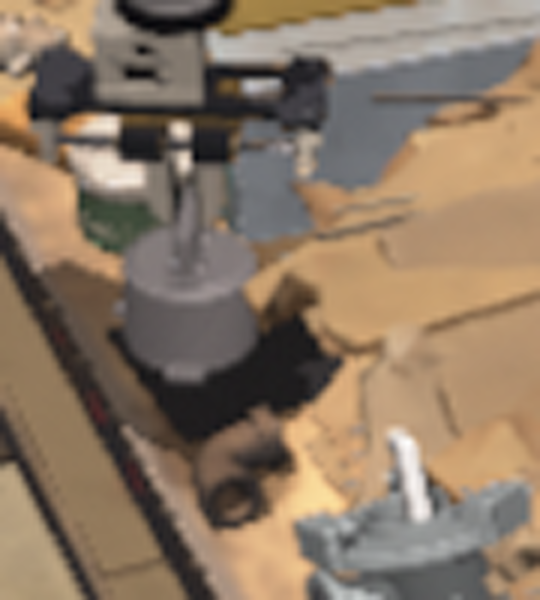

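The cap hangs about 2 cm above the mat, with its rim bottom at scene px (287,172), and is clear of the card and elbow. Continue down until contact.

{"name": "arm_command", "arguments": {"moves": [[[0, 0, 0.004], [0, 0, 0], 0.01], [[0, 0, 0.008], [0, 0, 0], 0.01], [[0, 0, 0.012], [0, 0, 0], 0.01], [[0, 0, 0.015], [0, 0, 0], 0.01], [[0, 0, 0.018], [0, 0, 0], 0.01]]}}

```text
time: 8.85
tool_pos: [0.4499, 0.3485, 0.0787]
tool_rot: [3.14, 0.002, 1.099]
contact_force: [-0.5, 0.6, -3.8]
opening: 0.0137
grip_force: 44.9
```

{"name": "arm_command", "arguments": {"moves": [[[0, 0, 0.002], [0, 0, 0], 0.01], [[0, 0, 0.003], [0, 0, 0], 0.01], [[0, 0, 0.004], [0, 0, 0], 0.01], [[0, 0, 0.005], [0, 0, 0], 0.01], [[0, 0, 0.005], [0, 0, 0], 0.01]]}}

```text
time: 9.35
tool_pos: [0.4496, 0.3487, 0.0755]
tool_rot: [3.14, 0.001, 1.099]
contact_force: [-4.8, -1.2, 7.7]
opening: 0.0135
grip_force: 45.0
```

{"name": "arm_command", "arguments": {"moves": [[[0, 0, 0], [0, 0, 0], 0.018], [[0, 0, 0], [0, 0, 0], 0.025], [[0, 0, 0], [0, 0, 0], 0.035], [[0, 0, 0], [0, 0, 0], 0.045], [[0, 0, 0], [0, 0, 0], 0.06]], "squeeze": 10}}

```text
time: 9.85
tool_pos: [0.45, 0.3485, 0.074]
tool_rot: [3.14, 0.002, 1.099]
contact_force: [0.3, -0.1, 0.3]
opening: 0.0444
grip_force: 0.0
```

{"name": "arm_command", "arguments": {"moves": [[[0, 0, 0], [0, 0, 0], 0.06], [[0, 0, -0.02], [0, 0, 0], 0.06], [[0, 0, -0.05], [0, 0, 0], 0.06], [[0, 0, -0.1], [0, 0, 0], 0.06], [[0, 0, -0.15], [0, 0, 0], 0.06]]}}

```text
time: 10.35
tool_pos: [0.4493, 0.3485, 0.2251]
tool_rot: [3.141, 0.003, 1.099]
contact_force: [0.6, 1.2, -0.6]
opening: 0.0602
grip_force: 0.0
```

Run:
```python
from pl import *
st()
print('tab top',proj('scene',O+a*.172),proj('top',O+a*.172))
s=robot.read_camera("scene")
crop(s,255,120,100,90,6,"pics/c6.png")
```

```text
{'time': 10.35, 'qpos': [0.526, 0.409, 1.358, -0.002, 1.377, 0.999], 'tool_pos': [0.449, 0.349, 0.225], 'tool_rot': [3.141, 0.003, 1.099], 'contact_force': [0.636, 1.204, -0.622], 'torque': [-0.021, -0.089, 0.028], 'opening': 0.06, 'grip_force': 0.0}
tab top [321.72315671 182.31511488] [294.05748834 196.9821035 ]
```

View pics/c6.png

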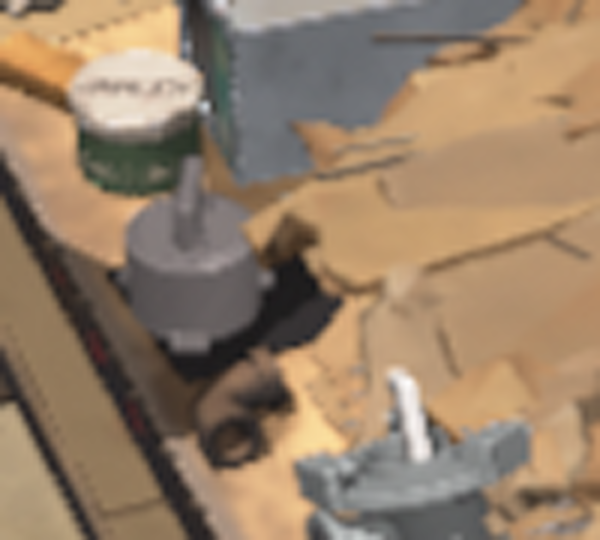

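The cap stands flat on the mat with its lugs on black rubber. The tab tip is at scene px (321,183), where predicted, and looks edge-on from this camera. Next I need the tab's heading from the top view.

Run:
```python
from pl import *
C=-M['scene']['R'].T@M['scene']['t']; v=O+a*.172-C
print('edge-on angle from e1',np.arctan2(v@e2,v@e1))
t=robot.read_camera("top")
c=crop(t,270,170,70,60,8,"pics/c7.png")
```

```text
edge-on angle from e1 1.1360259605510366
```

View pics/c7.png

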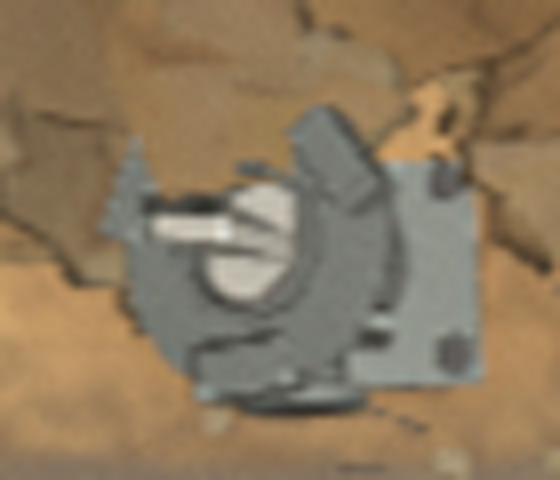

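The top view shows the tab's top edge as a bright strip from (288.8,198.4) to (299.6,198.8), roughly along world y. I'll convert it to an angle about the axis.

```bash
cat >> pl.py <<'E'
def axplane(n,u,v,s):
    m=M[n]; d=m['R'].T@np.array([(u-m['cx'])/m['fx'],(v-m['cy'])/m['fy'],1]); c=-m['R'].T@m['t']
    X=c+d*((O+a*s-c)@a)/(d@a)-O-a*s; return np.array([X@e1,X@e2])
E
python3 - <<'E'
from pl import *
p=axplane('top',288.8,198.4,.172);q=axplane('top',299.6,198.8,.172)
print(p,q,(p+q)/2,np.linalg.norm(p-q),np.arctan2(*(p-q)[::-1]))
print(axplane('scene',321.2,183,.172))
t=np.arctan2(*(p-q)[::-1])
for tt in(t,t-np.pi):
  P=cur();P=rel(P,axpose(.30,tt,(-.003,0)));print(P[1].as_euler('xyz'))
E
```

```text
[-0.00017347  0.0219737 ] [-0.0112117  -0.02092287] [-0.00569259  0.00052541] 0.04429399641392425 1.3189383863611956
[-0.00521956 -0.00545095]
shift [-0.2, 0.1205, -0.0325] rot [-0.203, -0.463, -0.369]
[3.0062839  0.4828443  1.43977789]
shift [-0.2, 0.1205, -0.0325] rot [-0.643, 0.282, 2.686]
[-3.0062839  -0.4828443  -1.70181476]
```

Run:
```python
from pl import *
P=cur();P=rel(P,axpose(.28,1.25,(-.0045,-.002)))
```

```text
shift [-0.2102, 0.1258, -0.016] rot [-0.218, -0.455, -0.302]
```

{"name": "arm_command", "arguments": {"moves": [[[-0.03, 0.018, -0.03], [-0.03, -0.07, -0.04], 0.045], [[-0.07, 0.04, -0.04], [-0.07, -0.15, -0.1], 0.045], [[-0.11, 0.066, -0.04], [-0.11, -0.24, -0.16], 0.045], [[-0.15, 0.09, -0.03], [-0.16, -0.33, -0.22], 0.045], [[-0.19, 0.114, -0.02], [-0.2, -0.41, -0.27], 0.045]]}}

```text
time: 10.95
tool_pos: [0.4654, 0.1264, 0.2444]
tool_rot: [2.988, 0.436, 1.343]
contact_force: [0.7, -0.2, -1.3]
opening: 0.0451
grip_force: 0.0
```

Run:
```python
from pl import *
st();P=cur();P=rel(P,axpose(.26,1.25,(-.0045,-.002)))
```

```text
{'time': 10.95, 'qpos': [0.41, 0.338, 1.511, -0.444, 1.445, 0.695], 'tool_pos': [0.465, 0.126, 0.244], 'tool_rot': [2.988, 0.436, 1.343], 'contact_force': [0.701, -0.187, -1.26], 'torque': [0.258, -0.049, 0.008], 'opening': 0.045, 'grip_force': 0.0}
shift [-0.0187, 0.0078, 0.0271] rot [-0.026, -0.033, -0.024]
```

{"name": "arm_command", "arguments": {"moves": [[[-0.01, 0.004, 0.014], [-0.013, -0.017, -0.012], 0.045], [[-0.019, 0.008, 0.027], [-0.026, -0.033, -0.024], 0.045], [[-0.019, 0.008, 0.027], [-0.026, -0.033, -0.024], 0.045], [[-0.019, 0.008, 0.027], [-0.026, -0.033, -0.024], 0.045], [[-0.019, 0.008, 0.027], [-0.026, -0.033, -0.024], 0.045]]}}

```text
time: 11.45
tool_pos: [0.4706, 0.0986, 0.2298]
tool_rot: [2.972, 0.468, 1.361]
contact_force: [-0.1, -0.8, -0.3]
opening: 0.045
grip_force: 0.0
```

Run:
```python
from pl import *
st();P=cur();P=rel(P,axpose(.142,1.25,(-.0045,-.002)))
```

```text
{'time': 11.45, 'qpos': [0.379, 0.337, 1.571, -0.492, 1.379, 0.68], 'tool_pos': [0.471, 0.099, 0.23], 'tool_rot': [2.972, 0.468, 1.361], 'contact_force': [-0.076, -0.799, -0.289], 'torque': [0.271, -0.033, -0.004], 'opening': 0.045, 'grip_force': 0.0}
shift [-0.0017, 0.0004, 0.1195] rot [-0.002, -0.004, -0.003]
```

{"name": "arm_command", "arguments": {"moves": [[[-0.002, 0, 0.03], [0, 0, 0], 0.045], [[-0.002, 0, 0.06], [0, 0, 0], 0.045], [[-0.002, 0, 0.085], [0, 0, 0], 0.045], [[-0.002, 0, 0.105], [0, 0, 0], 0.045], [[-0.002, 0, 0.117], [0, 0, 0], 0.045]]}}

```text
time: 11.95
tool_pos: [0.4783, 0.0409, 0.1265]
tool_rot: [2.973, 0.469, 1.361]
contact_force: [-0.2, 0.3, 0.1]
opening: 0.045
grip_force: 0.0
```

{"name": "arm_command", "arguments": {"moves": [[[0, 0, 0.002], [0, 0, 0], 0.035], [[0, 0, 0.002], [0, 0, 0], 0.025], [[0, 0, 0.002], [0, 0, 0], 0.018], [[0, 0, 0.002], [0, 0, 0], 0.012], [[0, 0, 0.002], [0, 0, 0], 0.008]], "squeeze": 8}}

```text
time: 12.45
tool_pos: [0.4788, 0.0405, 0.1262]
tool_rot: [2.971, 0.468, 1.361]
contact_force: [0.2, 2.6, 0.8]
opening: 0.0119
grip_force: 8.0
```

{"name": "arm_command", "arguments": {"moves": [[[0, 0, 0], [0, 0, 0], 0.008], [[0, 0, 0], [0, 0, 0], 0.008], [[0, 0, 0], [0, 0, 0], 0.008], [[0, 0, 0], [0, 0, 0], 0.008], [[0, 0, 0], [0, 0, 0], 0.008]]}}

```text
time: 12.95
tool_pos: [0.479, 0.0404, 0.1261]
tool_rot: [2.971, 0.468, 1.361]
contact_force: [0.7, 5.2, 5.7]
opening: 0.0113
grip_force: 8.1
```

Run:
```python
from pl import *
st();P=cur();P=rel(P,axpose(.142,1.25,(-.0045,-.002)))
```

```text
{'time': 12.95, 'qpos': [0.264, 0.423, 1.763, -0.564, 1.087, 0.734], 'tool_pos': [0.479, 0.04, 0.126], 'tool_rot': [2.971, 0.468, 1.361], 'contact_force': [0.684, 5.233, 5.742], 'torque': [0.646, -0.187, 0.109], 'opening': 0.011, 'grip_force': 8.093}
shift [0.0006, 0.0002, 0.0003] rot [-0.001, -0.003, -0.003]
```

{"name": "arm_command", "arguments": {"moves": [[[0, 0, 0], [0, 0, 0], 0.008], [[0, 0, -0.004], [0, 0, 0], 0.008], [[0, 0, -0.008], [0, 0, 0], 0.008], [[0, 0, -0.014], [0, 0, 0], 0.008], [[0, 0, -0.02], [0, 0, 0], 0.008]], "squeeze": 35}}

```text
time: 13.45
tool_pos: [0.4768, 0.0495, 0.1434]
tool_rot: [2.973, 0.47, 1.361]
contact_force: [1.0, -1.0, -3.3]
opening: 0.011
grip_force: 34.8
```

Run:
```python
from pl import *
st();P=cur();rel(P,axpose(.26,1.25,(-.0045,-.002)))
f=robot.observe()['contact_force'];print('axial',f@a,f@e1,f@e2)
```

```text
{'time': 13.45, 'qpos': [0.283, 0.403, 1.737, -0.548, 1.137, 0.721], 'tool_pos': [0.477, 0.049, 0.143], 'tool_rot': [2.973, 0.47, 1.361], 'contact_force': [1.021, -0.994, -3.277], 'torque': [0.484, -0.253, 0.096], 'opening': 0.011, 'grip_force': 34.849}
shift [0.0013, 0.0006, -0.0981] rot [-0.003, -0.002, -0.002]
axial -3.4219896418979316 0.8558115325692567 0.5716442523423484
```

{"name": "arm_command", "arguments": {"moves": [[[0, 0, -0.015], [0, 0, 0], 0.008], [[0, 0, -0.03], [0, 0, 0], 0.008], [[0, 0, -0.045], [0, 0, 0], 0.008], [[0, 0, -0.06], [0, 0, 0], 0.008], [[0, 0, -0.075], [0, 0, 0], 0.008]]}}

```text
time: 13.95
tool_pos: [0.4713, 0.0852, 0.2099]
tool_rot: [2.973, 0.469, 1.361]
contact_force: [0.3, -0.6, -3.5]
opening: 0.0112
grip_force: 35.0
```

{"name": "arm_command", "arguments": {"moves": [[[0, 0, -0.015], [0, 0, 0], 0.008], [[0, 0, -0.03], [0, 0, 0], 0.008], [[0, 0, -0.045], [0, 0, 0], 0.008], [[0, 0, -0.06], [0, 0, 0], 0.008], [[0, 0, -0.07], [0, 0, 0], 0.008]]}}

```text
time: 14.45
tool_pos: [0.4663, 0.1185, 0.2717]
tool_rot: [2.972, 0.469, 1.361]
contact_force: [0.3, -0.3, -3.3]
opening: 0.0112
grip_force: 34.9
```

Run:
```python
from pl import *
st();P=cur()
print(plane('top',386.5,209,.014))
# next: straight up-right waypoint, then over tray
x=P[1].as_matrix()[:,0]; print(x)
Q=rel(P,down([.43,-.08,.33],.9)); Q=rel(Q,down([.455,-.285,.28],.6)); rel(Q,down([.455,-.285,.17],.6))
```

```text
{'time': 14.45, 'qpos': [0.418, 0.317, 1.481, -0.479, 1.495, 0.661], 'tool_pos': [0.466, 0.118, 0.272], 'tool_rot': [2.972, 0.469, 1.361], 'contact_force': [0.303, -0.325, -3.319], 'torque': [0.635, 0.026, -0.053], 'opening': 0.011, 'grip_force': 34.922}
[ 0.46173479 -0.28762313  0.014     ]
[ 0.18586904  0.87264423 -0.45160242]
shift [-0.2063, -0.0008, 0.0395] rot [0.271, 0.421, 0.491]
shift [-0.145, 0.147, 0.05] rot [0.0, -0.0, 0.3]
shift [0.0, -0.0, 0.11] rot [0.0, 0.0, 0.0]
```

Run:
```python
from pl import *
P=cur();print(plane('top',386.5,209,.024))
Q=rel(P,down([.44,.06,.33],1.0))
```

```text
[ 0.46013279 -0.28591197  0.024     ]
shift [-0.0822, -0.0093, -0.0257] rot [0.249, 0.433, 0.393]
```

{"name": "arm_command", "arguments": {"moves": [[[-0.01, 0, -0.02], [0.05, 0.087, 0.079], 0.008], [[-0.03, -0.002, -0.03], [0.1, 0.173, 0.157], 0.008], [[-0.05, -0.005, -0.03], [0.15, 0.26, 0.236], 0.008], [[-0.07, -0.007, -0.028], [0.2, 0.346, 0.314], 0.008], [[-0.082, -0.009, -0.026], [0.249, 0.433, 0.393], 0.008]]}}

```text
time: 14.95
tool_pos: [0.4403, 0.0589, 0.3304]
tool_rot: [-3.141, -0.003, 0.997]
contact_force: [-0.5, 0.2, -3.3]
opening: 0.0116
grip_force: 34.9
```

Run:
```python
from pl import *
st();P=cur();Q=rel(P,down([.45,-.286,.28],.2))
```

```text
{'time': 14.95, 'qpos': [-0.042, 0.115, 1.472, 0.003, 1.553, 0.532], 'tool_pos': [0.44, 0.059, 0.33], 'tool_rot': [-3.141, -0.003, 0.997], 'contact_force': [-0.527, 0.212, -3.315], 'torque': [-0.004, -0.045, -0.009], 'opening': 0.012, 'grip_force': 34.91}
shift [-0.2846, 0.1954, 0.0496] rot [-0.001, -0.003, 0.797]
```

{"name": "arm_command", "arguments": {"moves": [[[-0.034, 0.023, 0], [0, 0, 0.1], 0.008], [[-0.068, 0.047, 0], [0, 0, 0.2], 0.008], [[-0.102, 0.07, 0], [0, 0, 0.3], 0.008], [[-0.136, 0.094, 0], [0, 0, 0.4], 0.008], [[-0.17, 0.117, 0], [0, 0, 0.5], 0.008]]}}

```text
time: 15.45
tool_pos: [0.4465, -0.1482, 0.3294]
tool_rot: [-3.141, 0.001, 0.496]
contact_force: [-0.1, -0.3, -2.6]
opening: 0.011
grip_force: 34.9
```

Run:
```python
from pl import *
st();P=cur();Q=rel(P,down([.455,-.286,.25],.2))
```

```text
{'time': 15.45, 'qpos': [-0.483, 0.169, 1.41, -0.001, 1.563, 0.592], 'tool_pos': [0.446, -0.148, 0.329], 'tool_rot': [-3.141, 0.001, 0.496], 'contact_force': [-0.055, -0.271, -2.6], 'torque': [0.041, -0.075, 0.039], 'opening': 0.011, 'grip_force': 34.865}
shift [-0.058, 0.1253, 0.0794] rot [-0.0, 0.001, 0.296]
```

{"name": "arm_command", "arguments": {"moves": [[[-0.014, 0.03, 0], [0, 0, 0.075], 0.008], [[-0.028, 0.06, 0], [0, 0, 0.15], 0.008], [[-0.042, 0.09, 0.01], [0, 0, 0.22], 0.008], [[-0.058, 0.125, 0.035], [0, 0, 0.296], 0.008], [[-0.058, 0.125, 0.075], [0, 0, 0.296], 0.008]]}}

```text
time: 15.95
tool_pos: [0.4566, -0.2893, 0.2548]
tool_rot: [3.136, -0.001, 0.198]
contact_force: [0.8, 1.5, -3.0]
opening: 0.0111
grip_force: 35.1
```

Run:
```python
from pl import *
st();P=cur();Q=rel(P,down([.457,-.286,.13],.2))
s=robot.read_camera("scene");t=robot.read_camera("top")
X=P[0]-[0,0,.102];print('foot px',proj('scene',X),'tray c',proj('scene',[.46,-.286,.004]))
out=np.zeros((600,800,3),np.uint8); out[:,:600]=crop(s,305,210,100,100,6,"pics/a.png"); out[:200,600:]=crop(t,360,180,50,50,4,"pics/a.png")
cv2.imwrite("pics/c8.png",out)
```

```text
{'time': 15.95, 'qpos': [-0.705, 0.333, 1.391, -0.003, 1.412, 0.668], 'tool_pos': [0.457, -0.289, 0.255], 'tool_rot': [3.136, -0.001, 0.198], 'contact_force': [0.838, 1.49, -2.987], 'torque': [0.396, -0.079, -0.028], 'opening': 0.011, 'grip_force': 35.07}
shift [0.0009, -0.0039, 0.1247] rot [0.006, -0.001, -0.002]
foot px [358.71641547 250.94072151] tray c [356.7256987  279.92339452]
```

View pics/c8.png

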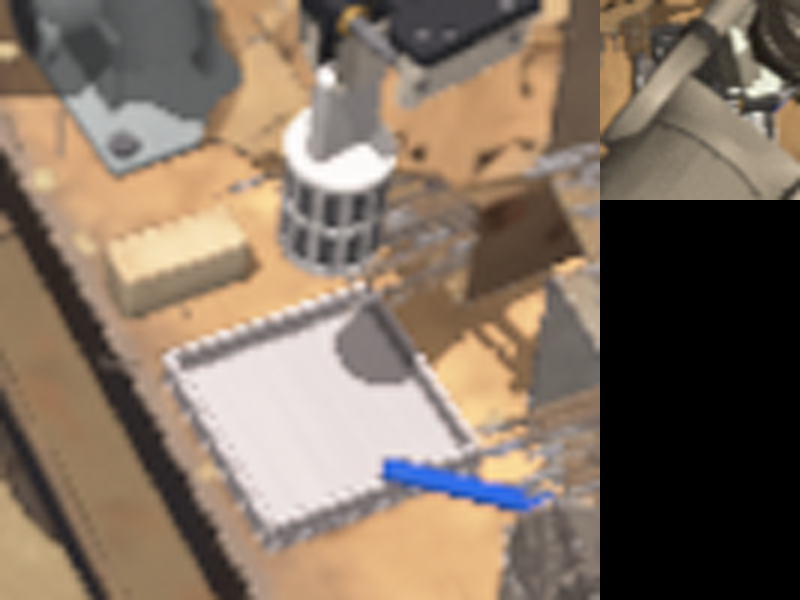

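The tray rim corners are at scene px (332.5,269), (366,258), (384,283) and (350,300). The basket hangs upright above it, with its foot near (361,252).

Run:
```python
from pl import *
X=plane('scene',358,277.7,.024);print(X)
P=cur(); print('foot scene',plane('scene',360.5,251.5,.153))
Q=rel(P,down([(.46+X[0])/2,(-.286+X[1])/2,.13],.2))
```

```text
[ 0.45994409 -0.29317115  0.024     ]
foot scene [ 0.4605623  -0.29368906  0.153     ]
shift [0.0066, 0.0095, 0.1186] rot [-0.01, 0.009, 0.003]
```

{"name": "arm_command", "arguments": {"moves": [[[0.002, 0.002, 0.03], [0, 0, 0], 0.008], [[0.003, 0.004, 0.06], [0, 0, 0], 0.008], [[0.003, 0.004, 0.085], [0, 0, 0], 0.008], [[0.003, 0.004, 0.105], [0, 0, 0], 0.008], [[0.003, 0.004, 0.118], [0, 0, 0], 0.008]]}}

```text
time: 16.55
tool_pos: [0.4603, -0.2867, 0.137]
tool_rot: [-3.141, 0.001, 0.206]
contact_force: [-0.3, -0.4, -3.7]
opening: 0.0112
grip_force: 35.0
```

{"name": "arm_command", "arguments": {"moves": [[[0, 0, 0.004], [0, 0, 0], 0.008], [[0, 0, 0.008], [0, 0, 0], 0.008], [[0, 0, 0.012], [0, 0, 0], 0.008], [[0, 0, 0.015], [0, 0, 0], 0.008], [[0, 0, 0.018], [0, 0, 0], 0.008]]}}

```text
time: 17.05
tool_pos: [0.4603, -0.2876, 0.1189]
tool_rot: [3.14, -0.0, 0.204]
contact_force: [-0.6, 0.3, -3.7]
opening: 0.0113
grip_force: 35.0
```

{"name": "arm_command", "arguments": {"moves": [[[0, 0, 0.001], [0, 0, 0], 0.008], [[0, 0, 0.002], [0, 0, 0], 0.008], [[0, 0, 0.003], [0, 0, 0], 0.008], [[0, 0, 0.003], [0, 0, 0], 0.008], [[0, 0, 0.003], [0, 0, 0], 0.008]]}}

```text
time: 17.55
tool_pos: [0.46, -0.2875, 0.1156]
tool_rot: [3.141, 0.0, 0.204]
contact_force: [-0.1, 0.3, -2.9]
opening: 0.0115
grip_force: 35.0
```

Expected contact is near TCP z = 0.106, so continue slowly.

{"name": "arm_command", "arguments": {"moves": [[[0, 0, 0.001], [0, 0, 0], 0.008], [[0, 0, 0.003], [0, 0, 0], 0.008], [[0, 0, 0.005], [0, 0, 0], 0.008], [[0, 0, 0.006], [0, 0, 0], 0.008], [[0, 0, 0.007], [0, 0, 0], 0.008]]}}

```text
time: 18.05
tool_pos: [0.46, -0.2874, 0.1083]
tool_rot: [3.141, 0.0, 0.204]
contact_force: [1.0, -0.3, -2.8]
opening: 0.0111
grip_force: 35.0
```

{"name": "arm_command", "arguments": {"moves": [[[0, 0, 0.001], [0, 0, 0], 0.008], [[0, 0, 0.002], [0, 0, 0], 0.008], [[0, 0, 0.003], [0, 0, 0], 0.008], [[0, 0, 0.003], [0, 0, 0], 0.008], [[0, 0, 0.003], [0, 0, 0], 0.008]]}}

```text
time: 18.55
tool_pos: [0.4603, -0.2877, 0.1063]
tool_rot: [3.14, -0.001, 0.204]
contact_force: [-2.1, 1.6, 5.0]
opening: 0.0116
grip_force: 35.0
```

{"name": "arm_command", "arguments": {"moves": [[[0, 0, 0.0005], [0, 0, 0], 0.008], [[0, 0, 0.001], [0, 0, 0], 0.008], [[0, 0, 0.001], [0, 0, 0], 0.008], [[0, 0, 0.001], [0, 0, 0], 0.014], [[0, 0, 0.001], [0, 0, 0], 0.018]], "squeeze": 4}}

```text
time: 19.05
tool_pos: [0.46, -0.2874, 0.1043]
tool_rot: [3.141, 0.0, 0.204]
contact_force: [-1.3, 0.2, 0.0]
opening: 0.0169
grip_force: 0.2
```

{"name": "arm_command", "arguments": {"moves": [[[0, 0, 0], [0, 0, 0], 0.025], [[0, 0, 0], [0, 0, 0], 0.035], [[0, 0, 0], [0, 0, 0], 0.045], [[0, 0, 0], [0, 0, 0], 0.05], [[0, 0, 0], [0, 0, 0], 0.05]]}}

```text
time: 19.55
tool_pos: [0.46, -0.2875, 0.1045]
tool_rot: [3.141, 0.0, 0.204]
contact_force: [1.0, 0.3, -0.5]
opening: 0.049
grip_force: 0.0
```

{"name": "arm_command", "arguments": {"moves": [[[0, 0, -0.02], [0, 0, 0], 0.05], [[0, 0, -0.05], [0, 0, 0], 0.05], [[0, 0, -0.09], [0, 0, 0], 0.05], [[0, 0, -0.13], [0, 0, 0], 0.05], [[0, 0, -0.17], [0, 0, 0], 0.05]]}}

```text
time: 20.05
tool_pos: [0.4598, -0.2872, 0.2762]
tool_rot: [3.141, 0.0, 0.204]
contact_force: [0.1, -0.6, 0.5]
opening: 0.0499
grip_force: 0.0
```

Run:
```python
from pl import *
st()
s=robot.read_camera("scene")
out=np.zeros((600,800,3),np.uint8); out[:,:400]=cv2.resize(crop(s,305,210,100,150,4,"pics/a.png"),(400,600)); out[:400,400:]=crop(s,255,120,100,100,4,"pics/a.png")
cv2.imwrite("pics/c9.png",out)
```

```text
{'time': 20.05, 'qpos': [-0.699, 0.329, 1.339, -0.0, 1.473, 0.667], 'tool_pos': [0.46, -0.287, 0.276], 'tool_rot': [3.141, 0.0, 0.204], 'contact_force': [0.123, -0.624, 0.478], 'torque': [0.011, -0.029, 0.048], 'opening': 0.05, 'grip_force': 0.0}
```

View pics/c9.png

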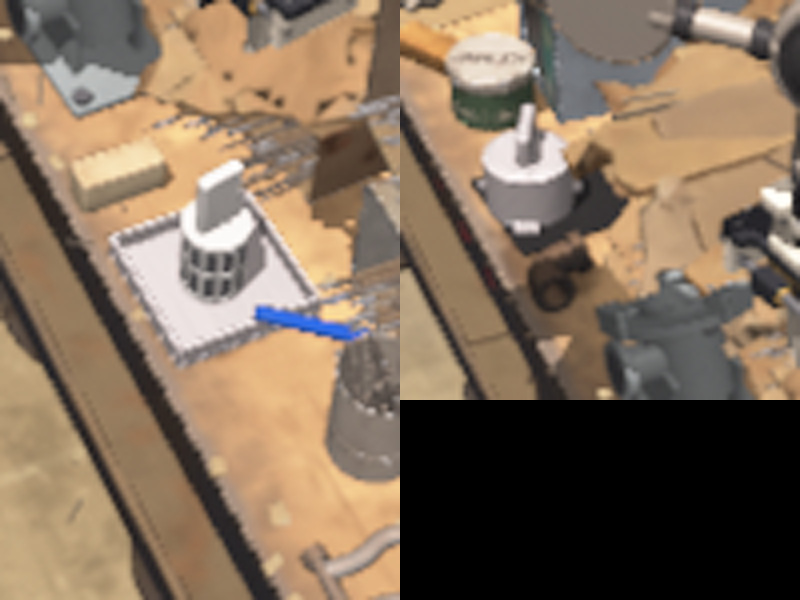

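The basket stands upright near the tray centre, with its foot around scene px (359,282). The cap stands flat on the mat and the other things have not moved.

```bash
python3 -c "
from cell import robot
print(robot.hand_in())"
```

```text
the job is handed in; nothing more can be done
None
```

I've handed in the job: in the last picture the cap stands flat, handle-up, on the mat and the basket upright near the tray centre, with nothing else moved; it finished at about 20 s of the 72 s, and hand-in returned no verdict.

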